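# Fold open the bifold door of the spice cupboard

## Robot

A 7-joint arm with a two-finger parallel gripper is mounted at the origin on the work surface; the furniture and walls round the work are solid. World frame = base frame: x ahead of the robot, y to its left, z up, the work surface at z = 0. Lengths are in m, angles in rad, forces in N, time in s.
With the tool pointing down it reaches from about 0.425 to 0.925 m from the base axis. Payload 6.8 kg.
Tool frame: the origin (TCP) lies on the centre line of the jaws, within the pads' length; the fingertips stand 19 mm ahead of it and the grasp point (between the pads) is the TCP; z points along the fingers, y is the line along which they close (so a half turn about z gives the same grasp; the last joint's range is limited). The gripper opens to 85 mm and grips with 20 to 120 N. Pads are 22 mm wide; open, the fingers measure 114 mm over their backs; the gripper's body (76 mm by 85 mm) begins 54 mm behind the grasp point. The pads swing forward as they close: fully open they stand 13 mm farther back than shut.
Start: joints at [-1.353, 0.477, 0.022, 1.555, -0.011, 1.109, -0.083], TCP at [0.216, 0.64, 0.25] pointing down, gripper open.
Joint ranges: [-2.96, 2.96], [-0.34, 2.1], [-1.41, 1.46], [0.24, 2.44], [-1.37, 4.51], [0.17, 1.92], [-2.96, 2.96]. Speed limits (rad/s): [2.39, 2.39, 3.14, 3.14, 3.14, 3.14, 3.14].

## Interface

Orientations are given as a rotation vector (axis times angle).
In Python, from bench import r gives the robot as it stands. The module is installed in compiled form; this text tells all that it offers.
- The arm moves only by the tool arm_command, never from a script. Its argument "rows" is a list of rows, each an object of numbers: "fingers": the opening, from -1 (shut) to 1 (fully open); "x", "y", "z": the shift along the tool's x, y, z in m; "ax", "ay", "az": the turn, a rotation vector about the tool's x, y, z in degrees. In form: [{"fingers": .., "x": .., "y": .., "z": .., "ax": .., "ay": .., "az": ..}, ...]. A call has 1 to 10 rows; each row shifts and turns the commanded pose from where the row before left it, along the tool's axes as they then stand; what a row does not reach is not made up. A row lasts 1/12 s, in which the tool goes at most 41.7 mm and 7.16 degrees, less where a joint would pass 70% of its speed; a pose out of reach is approached as far as the arm can. A call is refused whole if a number of a shift passes 0.0417 or a number of a turn 7.16, either way. A call with a gripper value outside its range is refused whole. The fingers move at their own pace and stop on an object; "grip_force" is the grip in N (left out, the last holds). Time passes only in rows, so rows that do not move let the fingers close. It gives the time, the measured TCP pose, the force, the opening and the grip force at its end, in the units of the state.
- r.get_obs(): the state, without advancing time (a new reading comes with each control period).
- r.grab_frame(name): name is "scene" or "top" or "wrist"; returns a dict with "frame" (384x512x3 uint8, red, green, blue), "depth" (384x512 float32, m along the optical axis (not along the pixel's ray), 0 where there is no reading), "K" (3x3 intrinsics, pixels), "world_from_camera" (4x4, takes a point from camera to world coordinates). Camera axes: x right, y down, z forward; pixel columns grow to the right and rows downward; lengths in m; the calibration is good to about 2 mm. A picture is of the moment at which its call begins.
- r.hand_in(): hands the job in; it is judged then, once.
The state is a dict: "clock": time; "joints": joint angles; "qvel": joint speeds; "tau": joint torques, N m; "tcp_pos": TCP position; "orientation": TCP orientation; "contact_force": force on the tool from outside, world axes, zero at the start; "moment": the same for the moment, N m; "grip_width": finger opening in m; "gripper_force": force on a finger pad.
Only numpy, scipy, OpenCV 4.12 (cv2) and the standard library are available. Lean on these libraries where they do the work, as an engineer would, in place of code of your own. Each camera call takes 0.05 s, during which the arm holds its last target. There are 200 camera calls.

## Task

Take the upright bar handle of the bifold (two-panel) door on the taller of the two worktop cupboards and pull it so that both panels fold along their track, all the way open. Then let go. Leave the single plain door of the lower cupboard shut.

Things in the scene. Friction and masses are not known exactly. Their poses are not given: they have to be found in the camera images.
- bifold (a joint): Bifold door of the tall cupboard, rad: 0 = shut flat, 1.40 = stop, fully folded. Two panels, each 110 mm wide, 12 thick, z 24 to 254 mm. The left one (seen from the robot) is hinged at the cupboard's left side and, seen from above, opens clockwise; the fold comes out towards the robot. The right one follows, its far edge in the track. 1 to 3 N at the handle moves it; no spring, stays put.
- bifold_handle: Upright round steel bar on the left panel, 25 mm from the fold: 12 mm across, 145 long. Origin at mid-bar (z = 192.5 mm); z up, y along the panel towards the hinge, x towards the panel. Axis 45 mm off the panel's face; thin posts at mid-bar and 55 mm below, so the top 65 mm is free. It turns with the panel, on a circle of about 102 mm about the hinge line; the round bar can turn in the fingers.
- bifold_hinge (a point): Point on the left panel's upright hinge line, at the panel's top (z = 254 mm). With the door shut the bar lies 57 mm in front of and 85 mm right of it. The tall cupboard is pale wood, 234 mm wide, 170 deep, 275 high (10 mm above the bar's top), faces the robot within 10 degrees, and stands left or right of the low one.
- plain_door (a joint): Single plain door of the lower cupboard, rad: 0 = shut, grows as it opens; it must stay shut. That cupboard is pale wood too, 190 mm wide, 170 deep, 180 high, one panel with a 100 mm upright bar handle; it stands beside the tall one, facing the robot.

How it is judged:
On the way:
1. the bifold door is being opened by its handle: it is between 0.35 and 1.15 rad open while the fingers bear on the handle (value of joint bifold between 0.35 and 1.15 rad and contact force between the fingers and bifold_handle above 0.3 N), for 0.1 s.
At the end, for the whole second after the job is handed in: The bifold door is folded open, within 0.2 rad (11 degrees) of its stop at 1.40 rad, and at rest; the plain door of the lower cupboard is shut (less than 0.1 rad) (value of joint bifold above 1.2 rad and velocity of joint bifold between -0.05 and 0.05 rad/s and value of joint plain_door below 0.1 rad); the robot touches nothing.
It fails at once if the plain door of the lower cupboard is opened by more than 0.15 rad (value of joint plain_door above 0.15 rad).
It also fails if it takes over 35 s, if anything falls off the work surface, if the arm or the gripper's body presses on something with over 40 N, if the wrist force passes 120 N, or if a joint passes its speed limit or range.

## Working session

There is one attempt and no reset: what is moved stays moved. The work goes in short steps, Python scripts to look and compute and a tool call to move; the robot and the scene stay as the last step left them, time stands still between calls to the robot, and variables do not carry over. Pictures are saved under pics/ and viewed, at most 10 in all, crops included, and the job is handed in when it is done.

Besides the shell and the picture viewer there is one more tool, called after ">>>" as a command line: name --argument value ..., lists and objects as JSON in quotes. arm_command: Moves the arm, as the interface text tells. Its arguments: {"type":"object","properties":{"rows":{"type":"array"},"grip_force":{"type":"number"}},"required":["rows"]}

```bash
mkdir -p pics
python3 - <<'E'
from bench import r
import cv2,numpy as np
o=r.get_obs();print(o)
for n in("scene","top"):
    f=r.grab_frame(n);np.savez(n+"0.npz",**f);cv2.imwrite(f"pics/{n}0.png",f["frame"][...,::-1]);print(n,f["K"],f["world_from_camera"].round(3))
E
```

```text
{'clock': 0.0, 'joints': array([-1.3530857 ,  0.47778435,  0.02236342,  1.55644105, -0.01146369,
        1.10927923, -0.08308968]), 'qvel': array([ 5.30097080e-04,  1.35478643e-04, -7.95184658e-04,  2.79739131e-04,
       -3.75859145e-04, -6.23388409e-05, -8.99234218e-04]), 'tau': array([ 4.74536421e-06, -5.96433413e+01,  1.60779387e+00, -2.81204242e+01,
        1.24213859e-02,  9.06727393e-03,  2.61746840e-05]), 'tcp_pos': array([0.21591157, 0.63896209, 0.2493411 ]), 'orientation': array([-5.09460505e-01, -3.09989085e+00,  2.79584180e-03]), 'contact_force': array([ 0.19862831, -0.39909954,  0.30205147]), 'moment': array([0.04121347, 0.00625326, 0.03464642]), 'gripper_force': 0.0, 'grip_width': 0.08522397670706434}
scene [[400.28581819   0.         252.33954288]
 [  0.         400.28581819 194.48139382]
 [  0.           0.           1.        ]] [[ 0.57  -0.481  0.666 -0.056]
 [-0.822 -0.318  0.474 -0.441]
 [-0.016 -0.817 -0.576  0.734]
 [ 0.     0.     0.     1.   ]]
top [[407.70887561   0.         266.82322721]
 [  0.         407.70887561 189.07599273]
 [  0.           0.           1.        ]] [[ 0.086 -0.78   0.62   0.003]
 [-0.996 -0.06   0.063 -0.038]
 [-0.012 -0.623 -0.782  0.931]
 [ 0.     0.     0.     1.   ]]
```

View pics/scene0.png

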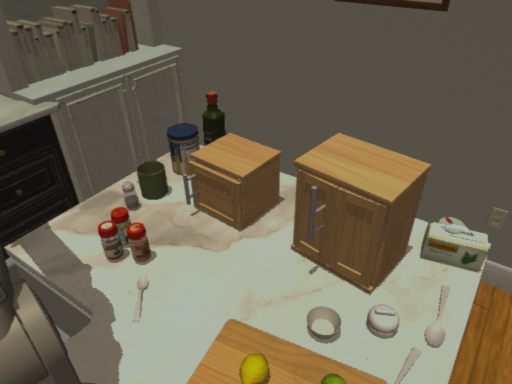

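View pics/top0.png

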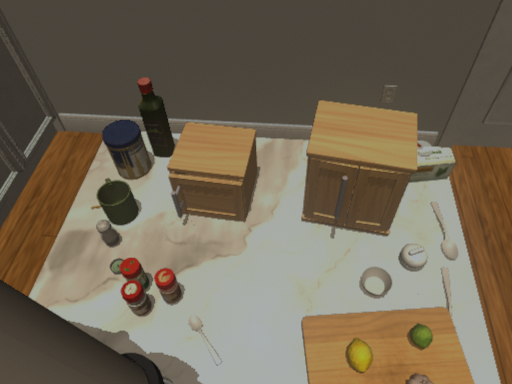

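The scene picture shows the tall cupboard on the right (top face around 360,165) with its bar at about column 312, rows 187–240. The low cupboard is on the left, with its bar at about (187,190). In the top picture the tall bar runs from (343,178) to (335,235), and the low bar is at about (178,200).

```bash
cat > h.py <<'E'
import numpy as np,cv2
def pts(f):
    d=f["depth"];v,u=np.indices(d.shape);K=f["K"];T=f["world_from_camera"]
    P=np.stack([(u-K[0,2])/K[0,0]*d,(v-K[1,2])/K[1,1]*d,d],-1)
    return P@T[:3,:3].T+T[:3,3]
def ray(f,u,v):
    K=f["K"];T=f["world_from_camera"]
    d=T[:3,:3]@np.array([(u-K[0,2])/K[0,0],(v-K[1,2])/K[1,1],1]);return T[:3,3],d/np.linalg.norm(d)
def meet(a,b):
    (p,d),(q,e)=a,b
    s=np.linalg.lstsq(np.stack([d,-e],1),q-p,rcond=None)[0]
    A=p+s[0]*d;B=q+s[1]*e;return (A+B)/2,np.linalg.norm(A-B)
E
python3 - <<'E'
from h import *
tops={}
for n,box in(("scene",(300,165,332,280)),("top",(325,165,355,245))):
    f=dict(np.load(n+"0.npz"));P=pts(f);ok=f["depth"]>0
    m=((P[...,2]>.262)&(P[...,2]<.29)&ok&(P[...,0]>.5)&(P[...,1]<.1)).astype(np.uint8)
    n_,l,s,_=cv2.connectedComponentsWithStats(m);k=1+s[1:,4].argmax()
    q=P[l==k];rc=cv2.minAreaRect(q[:,:2].astype(np.float32));print(n,"tall top z",np.median(q[:,2]),rc,cv2.boxPoints(rc).round(3).tolist())
    m=((P[...,2]>.16)&(P[...,2]<.19)&ok&(P[...,0]>.5)&(P[...,1]>.05)&(P[...,1]<.5)).astype(np.uint8)
    n_,l,s,_=cv2.connectedComponentsWithStats(m);k=1+s[1:,4].argmax();rc=cv2.minAreaRect(P[l==k][:,:2].astype(np.float32));print(" low top",cv2.boxPoints(rc).round(3).tolist())
    u0,v0,u1,v1=box;hsv=cv2.cvtColor(f["frame"],cv2.COLOR_RGB2HSV)
    b=np.zeros(m.shape,np.uint8);b[v0:v1,u0:u1]=((hsv[...,1]<90)&(P[...,2]>.1)&ok)[v0:v1,u0:u1]
    n_,l,s,_=cv2.connectedComponentsWithStats(b);k=1+s[1:,4].argmax();print(" bar px",s[k])
    q=P[l==k];
    for z in np.arange(.11,.28,.02):
        w=q[abs(q[:,2]-z)<.01]
        if len(w):print("  ",z.round(2),len(w),np.median(w,0).round(4))
    vv,uu=np.nonzero(l==k);t=vv.min();tops[n]=(f,uu[vv<=t+1].mean()+.0,t)
    print(" top px",tops[n][1:])
a,b=tops["scene"],tops["top"];print(meet(ray(*a),ray(*b)))
E
```

```text
scene tall top z 0.27541652852783927 ((0.7116119861602783, -0.19429360330104828), (0.24110347032546997, 0.18872761726379395), 82.16246795654297) [[0.6019999980926514, -0.3009999990463257], [0.7889999747276306, -0.3269999921321869], [0.8220000267028809, -0.08799999952316284], [0.6349999904632568, -0.06199999898672104]]
 low top [[0.6190000176429749, 0.08100000023841858], [0.8069999814033508, 0.06499999761581421], [0.8230000138282776, 0.2630000114440918], [0.6359999775886536, 0.27799999713897705]]
 bar px [307 186  19  55 400]
   0.11 3 [ 0.636  -0.1129  0.114 ]
   0.13 52 [ 0.5761 -0.1512  0.1358]
   0.15 62 [ 0.5768 -0.1511  0.1439]
   0.17 41 [ 0.5737 -0.1496  0.1687]
   0.19 88 [ 0.5887 -0.1519  0.1949]
   0.21 39 [ 0.5739 -0.1491  0.2101]
   0.23 46 [ 0.5743 -0.1494  0.2304]
   0.25 44 [ 0.5736 -0.1489  0.2519]
   0.27 25 [ 0.5752 -0.1482  0.265 ]
 top px (np.float64(313.72727272727275), np.int64(186))
top tall top z 0.27328192352759273 ((0.7106388807296753, -0.19323384761810303), (0.238865464925766, 0.19270241260528564), 82.01383972167969) [[0.5989999771118164, -0.2980000078678131], [0.7889999747276306, -0.32499998807907104], [0.8230000138282776, -0.08799999952316284], [0.6320000290870667, -0.06199999898672104]]
 low top [[0.6169999837875366, 0.08299999684095383], [0.8019999861717224, 0.06800000369548798], [0.8190000057220459, 0.2639999985694885], [0.6330000162124634, 0.27900001406669617]]
 bar px [334 175  14  44 228]
   0.11 2 [ 0.6179 -0.1617  0.1025]
   0.13 25 [ 0.5704 -0.1457  0.1306]
   0.15 26 [ 0.5705 -0.146   0.1496]
   0.17 24 [ 0.5706 -0.1456  0.1688]
   0.19 30 [ 0.5705 -0.1459  0.1886]
   0.21 35 [ 0.5713 -0.1465  0.2111]
   0.23 30 [ 0.5702 -0.1468  0.2294]
   0.25 31 [ 0.5703 -0.1457  0.2486]
   0.27 25 [ 0.5729 -0.1461  0.2634]
 top px (np.float64(344.14285714285717), np.int64(175))
(array([ 0.57960963, -0.14600852,  0.26692426]), np.float64(0.00048454335446853556))
```

>>> arm_command --rows '[{"fingers":1,"x":-0.02,"y":-0.021,"z":-0.01},{"fingers":1,"x":-0.02,"y":-0.021,"z":-0.01},{"fingers":1,"x":-0.02,"y":-0.021,"z":-0.01},{"fingers":1,"x":-0.02,"y":-0.021,"z":-0.01},{"fingers":1,"x":-0.02,"y":-0.021,"z":-0.01},{"fingers":1,"x":-0.02,"y":-0.021,"z":-0.01},{"fingers":1,"x":-0.02,"y":-0.021,"z":-0.01},{"fingers":1,"x":-0.02,"y":-0.021,"z":-0.01},{"fingers":1,"x":-0.02,"y":-0.021,"z":-0.01},{"fingers":1,"x":-0.02,"y":-0.021,"z":-0.01}]' --grip_force 40

```text
validation failed for argument at $.ro...
```

```bash
python3 -c "
from bench import r;o=r.get_obs();print(o['joints'].round(3),o['tcp_pos'],o['orientation'])"
```

```text
[-1.353  0.478  0.022  1.556 -0.011  1.109 -0.083] [0.21588744 0.6390358  0.2494568 ] [-5.09356156e-01 -3.09988828e+00  2.48998608e-03]
```

>>> arm_command --rows '[{"fingers":1,"x":-0.02,"y":-0.021,"z":-0.01,"ax":0,"ay":0,"az":0},{"fingers":1,"x":-0.02,"y":-0.021,"z":-0.01,"ax":0,"ay":0,"az":0},{"fingers":1,"x":-0.02,"y":-0.021,"z":-0.01,"ax":0,"ay":0,"az":0},{"fingers":1,"x":-0.02,"y":-0.021,"z":-0.01,"ax":0,"ay":0,"az":0},{"fingers":1,"x":-0.02,"y":-0.021,"z":-0.01,"ax":0,"ay":0,"az":0},{"fingers":1,"x":-0.02,"y":-0.021,"z":-0.01,"ax":0,"ay":0,"az":0},{"fingers":1,"x":-0.02,"y":-0.021,"z":-0.01,"ax":0,"ay":0,"az":0},{"fingers":1,"x":-0.02,"y":-0.021,"z":-0.01,"ax":0,"ay":0,"az":0},{"fingers":1,"x":-0.02,"y":-0.021,"z":-0.01,"ax":0,"ay":0,"az":0},{"fingers":1,"x":-0.02,"y":-0.021,"z":-0.01,"ax":0,"ay":0,"az":0}]' --grip_force 40

```text
clock: 0.93
tcp_pos: [0.3386, 0.3749, 0.3505]
orientation: [-0.51, -3.1, 0.001]
contact_force: [0.6, -0.3, -0.5]
grip_width: 0.0854
gripper_force: 0.0
```

```bash
python3 -c "
from bench import r;o=r.get_obs();print(o['joints'].round(3),o['tcp_pos'],o['orientation'])"
```

```text
[-1.072  0.106  0.123  1.829 -0.014  1.208  0.3  ] [0.33857633 0.37488012 0.35045307] [-5.09560928e-01 -3.09962432e+00  7.68804572e-04]
```

>>> arm_command --rows '[{"fingers":1,"x":-0.02,"y":-0.021,"z":0,"ax":0,"ay":0,"az":0},{"fingers":1,"x":-0.02,"y":-0.021,"z":0,"ax":0,"ay":0,"az":0},{"fingers":1,"x":-0.02,"y":-0.021,"z":0,"ax":0,"ay":0,"az":0},{"fingers":1,"x":-0.02,"y":-0.021,"z":0,"ax":0,"ay":0,"az":0},{"fingers":1,"x":-0.02,"y":-0.021,"z":0,"ax":0,"ay":0,"az":0},{"fingers":1,"x":-0.02,"y":-0.021,"z":0,"ax":0,"ay":0,"az":0},{"fingers":1,"x":-0.02,"y":-0.021,"z":0,"ax":0,"ay":0,"az":0},{"fingers":1,"x":-0.02,"y":-0.021,"z":0,"ax":0,"ay":0,"az":0},{"fingers":1,"x":-0.02,"y":-0.021,"z":0,"ax":0,"ay":0,"az":0},{"fingers":1,"x":-0.02,"y":-0.021,"z":0,"ax":0,"ay":0,"az":0}]'

```text
clock: 1.77
tcp_pos: [0.4606, 0.1121, 0.3501]
orientation: [-0.509, -3.1, 0.0]
contact_force: [0.8, 0.9, 0.6]
grip_width: 0.0853
gripper_force: 0.0
```

>>> arm_command --rows '[{"fingers":1,"x":-0.02,"y":-0.021,"z":0,"ax":0,"ay":0,"az":0},{"fingers":1,"x":-0.02,"y":-0.021,"z":0,"ax":0,"ay":0,"az":0},{"fingers":1,"x":-0.02,"y":-0.021,"z":0,"ax":0,"ay":0,"az":0},{"fingers":1,"x":-0.02,"y":-0.021,"z":0,"ax":0,"ay":0,"az":0},{"fingers":1,"x":-0.02,"y":-0.021,"z":0,"ax":0,"ay":0,"az":0},{"fingers":1,"x":-0.02,"y":-0.021,"z":0,"ax":0,"ay":0,"az":0},{"fingers":1,"x":-0.02,"y":-0.021,"z":0,"ax":0,"ay":0,"az":-5},{"fingers":1,"x":0,"y":0,"z":0,"ax":0,"ay":0,"az":-6},{"fingers":1,"x":0,"y":0,"z":0,"ax":0,"ay":0,"az":0},{"fingers":1,"x":0,"y":0,"z":0,"ax":0,"ay":0,"az":0}]'

```text
clock: 2.6
tcp_pos: [0.5459, -0.0702, 0.3498]
orientation: [-0.215, -3.133, -0.0]
contact_force: [-0.1, -0.7, 1.0]
grip_width: 0.0851
gripper_force: 0.0
```

Run:
```python
from bench import r
import numpy as np,cv2
from scipy.spatial.transform import Rotation as R
o=r.get_obs();Q=R.from_rotvec(o['orientation']).as_matrix();print(o['joints'].round(3),o['tcp_pos'].round(4));print(Q.round(3))
f=r.grab_frame("wrist");np.savez("w1.npz",**f);cv2.imwrite("pics/w1.png",f["frame"][...,::-1])
print("to bar, tool axes",(Q.T@(np.array([.577,-.148,.245])-o['tcp_pos'])).round(4))
```

```text
[-0.45   0.199  0.551  1.756 -0.111  1.218  1.565] [ 0.5459 -0.0702  0.3498]
[[-0.991  0.136 -0.001]
 [ 0.136  0.991  0.   ]
 [ 0.001  0.    -1.   ]]
to bar, tool axes [-0.0416 -0.0728  0.1048]
```

View pics/w1.png

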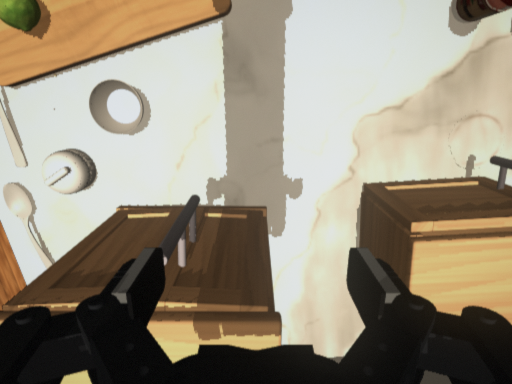

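The wrist picture shows the tall bar from (195,200) at its lower end to about (165,250) near its top, partly hidden by the left finger. The low cupboard is clear on the right. I'll move above the bar and check its position from there.

>>> arm_command --rows '[{"fingers":1,"x":-0.013,"y":-0.024,"z":0,"ax":0,"ay":0,"az":0},{"fingers":1,"x":-0.013,"y":-0.024,"z":0,"ax":0,"ay":0,"az":0},{"fingers":1,"x":-0.013,"y":-0.024,"z":0,"ax":0,"ay":0,"az":0},{"fingers":1,"x":0,"y":0,"z":0,"ax":0,"ay":0,"az":0},{"fingers":1,"x":0,"y":0,"z":0,"ax":0,"ay":0,"az":0}]'

```text
clock: 3.07
tcp_pos: [0.5751, -0.1474, 0.3501]
orientation: [-0.215, -3.134, 0.0]
contact_force: [-0.1, -0.2, -0.7]
grip_width: 0.0853
gripper_force: 0.0
```

Run:
```python
from bench import r
from h import *
from scipy.spatial.transform import Rotation as R
o=r.get_obs();Q=R.from_rotvec(o['orientation']).as_matrix();print(o['tcp_pos'].round(4))
f=r.grab_frame("wrist");cv2.imwrite("pics/w2.png",f["frame"][...,::-1])
P=pts(f);L=(P-o['tcp_pos'])@Q  # tool coords
z=P[...,2];hsv=cv2.cvtColor(f["frame"],cv2.COLOR_RGB2HSV)
m=(f["depth"]>0)&(hsv[...,1]<90)&(np.hypot(P[...,0]-.577,P[...,1]+.148)<.025)
for a in np.arange(.13,.28,.02):
    w=P[m&(abs(z-a)<.01)]
    if len(w):print(a.round(2),len(w),np.median(w,0).round(4), w[:,:2].min(0).round(3),w[:,:2].max(0).round(3))
```

```text
[ 0.5751 -0.1474  0.3501]
0.13 36 [ 0.5719 -0.1461  0.1302] [ 0.571 -0.152] [ 0.578 -0.141]
0.15 45 [ 0.572  -0.1461  0.1497] [ 0.571 -0.152] [ 0.576 -0.141]
0.17 53 [ 0.5721 -0.1471  0.1703] [ 0.571 -0.153] [ 0.576 -0.142]
0.19 66 [ 0.5721 -0.1462  0.1904] [ 0.571 -0.153] [ 0.578 -0.141]
0.21 77 [ 0.572  -0.1462  0.2106] [ 0.571 -0.152] [ 0.576 -0.141]
0.23 99 [ 0.5721 -0.1462  0.2306] [ 0.571 -0.153] [ 0.578 -0.141]
0.25 120 [ 0.5723 -0.1462  0.2505] [ 0.571 -0.152] [ 0.578 -0.141]
0.27 228 [ 0.5763 -0.147   0.2647] [ 0.571 -0.153] [ 0.582 -0.141]
```

View pics/w2.png

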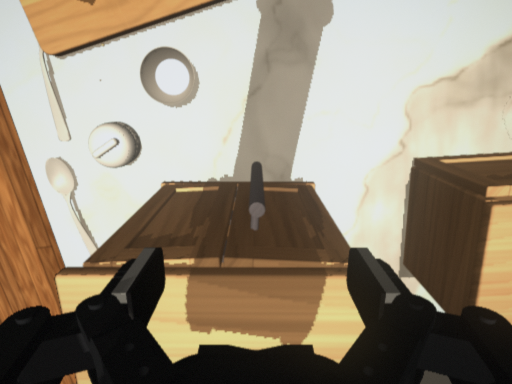

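The bar now sits midway between the fingers at column 257. From its outline, the axis is at about (0.577, -0.147) with the top at z 0.265, which matches the text. I'll descend and grip.

>>> arm_command --rows '[{"fingers":1,"x":-0.002,"y":0,"z":0.026,"ax":0,"ay":0,"az":0},{"fingers":1,"x":0,"y":0,"z":0.026,"ax":0,"ay":0,"az":0},{"fingers":1,"x":0,"y":0,"z":0.026,"ax":0,"ay":0,"az":0},{"fingers":1,"x":0,"y":0,"z":0.026,"ax":0,"ay":0,"az":0},{"fingers":1,"x":0,"y":0,"z":0,"ax":0,"ay":0,"az":0},{"fingers":-1,"x":0,"y":0,"z":0,"ax":0,"ay":0,"az":0},{"fingers":-1,"x":0,"y":0,"z":0,"ax":0,"ay":0,"az":0},{"fingers":-1,"x":0,"y":0,"z":0,"ax":0,"ay":0,"az":0},{"fingers":-1,"x":0,"y":0,"z":0,"ax":0,"ay":0,"az":0},{"fingers":-1,"x":0,"y":0,"z":0,"ax":0,"ay":0,"az":0}]' --grip_force 40

```text
clock: 3.95
tcp_pos: [0.5778, -0.1474, 0.2476]
orientation: [0.21, 3.132, 0.0]
contact_force: [-0.6, -0.4, 0.2]
grip_width: 0.0257
gripper_force: 0.0
```

>>> arm_command --rows '[{"fingers":-1,"x":0,"y":0,"z":0,"ax":0,"ay":0,"az":0},{"fingers":-1,"x":0,"y":0,"z":0,"ax":0,"ay":0,"az":0},{"fingers":-1,"x":0,"y":0,"z":0,"ax":0,"ay":0,"az":0},{"fingers":-1,"x":0,"y":0,"z":0,"ax":0,"ay":0,"az":0}]'

```text
clock: 4.28
tcp_pos: [0.5775, -0.1474, 0.2471]
orientation: [0.21, 3.133, 0.0]
contact_force: [-0.9, 0.2, 6.0]
grip_width: 0.011
gripper_force: 38.9
```

>>> arm_command --rows '[{"fingers":-1,"x":0.0055,"y":0.004,"z":0,"ax":0,"ay":0,"az":0},{"fingers":-1,"x":0.0053,"y":0.0043,"z":0,"ax":0,"ay":0,"az":0},{"fingers":-1,"x":0.005,"y":0.0047,"z":0,"ax":0,"ay":0,"az":0},{"fingers":-1,"x":0.0047,"y":0.005,"z":0,"ax":0,"ay":0,"az":0},{"fingers":-1,"x":0.0043,"y":0.0053,"z":0,"ax":0,"ay":0,"az":0},{"fingers":-1,"x":0.0038,"y":0.0056,"z":0,"ax":0,"ay":0,"az":0},{"fingers":-1,"x":0.0035,"y":0.0059,"z":0,"ax":0,"ay":0,"az":0},{"fingers":-1,"x":0.0031,"y":0.0061,"z":0,"ax":0,"ay":0,"az":0},{"fingers":-1,"x":0.0028,"y":0.0062,"z":0,"ax":0,"ay":0,"az":0}]'

```text
clock: 5.03
tcp_pos: [0.5461, -0.0958, 0.2471]
orientation: [0.211, 3.132, -0.001]
contact_force: [6.1, -3.3, 4.7]
grip_width: 0.0111
gripper_force: 39.7
```

>>> arm_command --rows '[{"fingers":-1,"x":0.0024,"y":0.0064,"z":0,"ax":0,"ay":0,"az":0},{"fingers":-1,"x":0.0019,"y":0.0065,"z":0,"ax":0,"ay":0,"az":0},{"fingers":-1,"x":0.0014,"y":0.0066,"z":0,"ax":0,"ay":0,"az":0},{"fingers":-1,"x":0.001,"y":0.0067,"z":0,"ax":0,"ay":0,"az":0},{"fingers":-1,"x":0.0005,"y":0.0068,"z":0,"ax":0,"ay":0,"az":0},{"fingers":-1,"x":0.0001,"y":0.0068,"z":0,"ax":0,"ay":0,"az":0},{"fingers":-1,"x":-0.0003,"y":0.0068,"z":0,"ax":0,"ay":0,"az":0},{"fingers":-1,"x":-0.0008,"y":0.0068,"z":0,"ax":0,"ay":0,"az":0},{"fingers":-1,"x":-0.0013,"y":0.0068,"z":0,"ax":0,"ay":0,"az":0}]'

```text
clock: 5.78
tcp_pos: [0.5476, -0.0361, 0.247]
orientation: [-0.212, -3.133, 0.001]
contact_force: [-4.4, -2.5, 12.7]
grip_width: 0.0109
gripper_force: 40.6
```

>>> arm_command --rows '[{"fingers":-1,"x":-0.0015,"y":0.006,"z":0,"ax":0,"ay":0,"az":0},{"fingers":-1,"x":-0.002,"y":0.006,"z":0,"ax":0,"ay":0,"az":0},{"fingers":-1,"x":-0.002,"y":0.0045,"z":0,"ax":0,"ay":0,"az":0},{"fingers":-1,"x":0,"y":0,"z":0,"ax":0,"ay":0,"az":0},{"fingers":-1,"x":0,"y":0,"z":0,"ax":0,"ay":0,"az":0}]'

```text
clock: 6.2
tcp_pos: [0.5563, -0.0196, 0.2469]
orientation: [0.21, 3.135, -0.0]
contact_force: [0.5, -1.8, 7.9]
grip_width: 0.0111
gripper_force: 40.2
```

>>> arm_command --rows '[{"fingers":-0.2,"x":0,"y":0,"z":0,"ax":0,"ay":0,"az":0},{"fingers":-0.2,"x":0,"y":0,"z":0,"ax":0,"ay":0,"az":0},{"fingers":-0.2,"x":0,"y":0,"z":0,"ax":0,"ay":0,"az":0},{"fingers":-0.2,"x":0,"y":0,"z":0,"ax":0,"ay":0,"az":0},{"fingers":-0.2,"x":0,"y":0,"z":0,"ax":0,"ay":0,"az":0}]'

```text
clock: 6.62
tcp_pos: [0.5561, -0.0194, 0.2459]
orientation: [-0.21, -3.133, 0.0]
contact_force: [0.1, -0.9, 0.5]
grip_width: 0.0338
gripper_force: 0.0
```

>>> arm_command --rows '[{"fingers":-0.2,"x":0,"y":0,"z":-0.01,"ax":0,"ay":0,"az":0},{"fingers":-0.2,"x":0,"y":0,"z":-0.02,"ax":0,"ay":0,"az":0},{"fingers":-0.2,"x":0,"y":0,"z":-0.03,"ax":0,"ay":0,"az":0},{"fingers":-0.2,"x":0,"y":0,"z":-0.03,"ax":0,"ay":0,"az":0},{"fingers":-0.2,"x":0,"y":0,"z":-0.02,"ax":0,"ay":0,"az":0},{"fingers":-0.2,"x":0,"y":0,"z":0,"ax":0,"ay":0,"az":0},{"fingers":-0.2,"x":0,"y":0,"z":0,"ax":0,"ay":0,"az":0}]'

```text
clock: 7.2
tcp_pos: [0.5571, -0.0198, 0.3579]
orientation: [0.21, 3.132, 0.001]
contact_force: [0.2, 0.4, -0.8]
grip_width: 0.0343
gripper_force: 0.0
```

Run:
```python
from bench import r
from h import *
f=r.grab_frame("wrist");cv2.imwrite("pics/w3.png",f["frame"][...,::-1])
P=pts(f);hsv=cv2.cvtColor(f["frame"],cv2.COLOR_RGB2HSV)
m=(f["depth"]>0)&(hsv[...,1]<90)&(np.hypot(P[...,0]-.557,P[...,1]+.019)<.04)&(abs(P[...,2]-.262)<.008)
b=np.median(P[m],0);h=np.array([.645,-.0716]);print(m.sum(),b)
v=b[:2]-h;v0=np.array([.577,-.1475])-h;print("theta",np.arctan2(v0[1],v0[0])-np.arctan2(v[1],v[0]),np.hypot(*v))
```

```text
252 [ 0.56071687 -0.02000361  0.26452163]
theta -4.893616211873465 0.09882223093056176
```

View pics/w3.png

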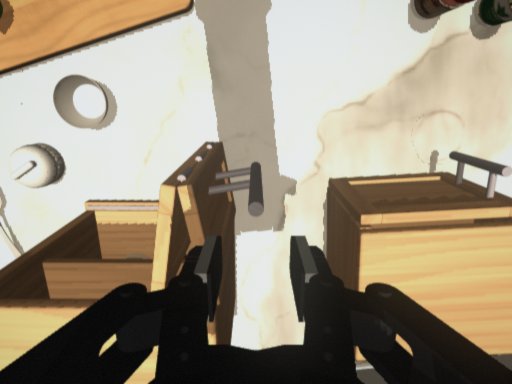

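The picture shows both panels folded flat together, with the bar at (256,190). The angle comes out at about 1.39 rad. The low door is shut and the fingers are clear of everything.

```bash
python3 -c "
from bench import r;print(r.hand_in())"
```

```text
the job is handed in; nothing more can be done
None
```

The bifold door is folded open to about 1.39 rad (stop at 1.40) and released; the plain door stayed shut, the arm is clear, and the job was handed in at about 7 s of the 35 s limit, with no verdict returned.

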